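# Light and draw out the stone slide

## Task

Raise the aluminium lid of the blue stone-inspection case by its black bar to about 60 degrees open, so that the lamp inside it shines to the front, and leave it standing there on its stiff hinge. Then pull the black post of the spring-return brass stone slide straight out until its white pointer is level with the red marker on the scale, and keep holding it there: finish while holding the slide at the mark, lid still at about 60 degrees. Leave the dish, the loupe and the pliers where they are.

Things in the scene. Friction and masses are not known exactly. Their poses are not given: they have to be found in the camera images.
- case: Blue open-topped steel case fixed to the bench, 140 mm deep (x) by 200 mm wide (y) by 92 mm high, with an aluminium lid on top. Origin: centre of its underside, on the bench. Its front face (x = -70 mm) carries the slide and faces the robot more or less; its x axis points from the front to the back (hinge side), z up. An aluminium scale rail 140 x 24 mm, 10 mm high, runs out from the front at y = +60 mm.
- lid (a joint): Angle of the lid, rad: 0 closed (flat), growing as its front edge rises; 60 degrees is 1.047; stops at 1.8. It may start slightly ajar. The hinge is stiff: the lid stays wherever it is left; lifting at the bar takes about 4 to 9 N. The hinge is on the back upper rim of the case; a white tick on the grey disc at each side shows 60 degrees.
- lid_hinge_axis (a point): Middle of the lid's hinge axis, at x = +70, y = 0, z = 96 mm of the case; the axis runs along the case's y.
- lid_bar (a point): Middle of the lid's black round bar: 12 mm thick, 120 mm long along the case's y, carried on two arms at its ends. It lies 190 mm from the hinge axis and 50 mm beyond the lid's front edge, in the plane of the lid (8 mm thick). The lid closed, it is 96 mm above the bench, 25 mm nearer the case than the post of the slide, and in the way of a hand reaching for that post.
- stone_slide (a joint): How far the slide is pulled out, m: 0 home, growing as it comes out of the case along the case's -x, end stop at 0.075. A spring pulls it home: about 3 N at home, plus 1.1 N for each 10 mm, so 6 to 9 N at the mark; let go, it runs back.
- pull_top (a point): Centre of the top of the slide's upright round black post: 20 mm thick, top 66 mm above the bench, free to grasp from 18 mm up to the top, above the flat brass tongue (44 mm wide, top at 16 mm) that runs back from it into the case. At home the post's axis is 75 mm in front of the case's front face.
- pointer (a point): Tip of the white pointer, a 4 mm wide finger that sticks out from the slide towards the scale (case +y) at the height of the tongue; it is level with the post's axis along the case's x, 45 mm to its side.
- marker: Red marker, 6 mm (along the scale) x 26 x 8 mm, fixed on top of the scale rail somewhere 30 to 55 mm in front of the pointer's home. Origin: centre of its underside; axes as the case's. The slide is at the mark when pointer and marker have the same x in the case's frame.
- dish: Shallow round steel dish, 84 mm across, 22 mm high, loose, beside the case. Origin: centre of its underside. Not to be disturbed.
- loupe: Folded loupe, steel holder with a black lens ring, about 63 x 22 x 26 mm, loose, beside the slide. Origin: under the middle of its holder. Not to be disturbed.
- pliers: Pliers with red grips, about 155 mm long, 45 mm wide, 10 mm high, lying loose beside the case. Origin: under their rivet. Not to be disturbed.

How it is judged:
By the outcome, as a careful person would: the job done as asked, in the order asked, and still so for the second after the job is handed in, while the arm keeps its last pose, push and grip.
It also fails if it takes over 48 s, if anything falls off the work surface, if the arm or the gripper's body presses on something with over 40 N, if the wrist force passes 120 N, or if a joint passes its speed limit or range.

## Robot

A 7-joint arm with a two-finger parallel gripper is mounted at the origin on the work surface. World frame = base frame: x ahead of the robot, y to its left, z up, the work surface at z = 0. Lengths are in m, angles in rad, forces in N, time in s.
With the tool pointing down it reaches from about 0.4 to 0.925 m from the base axis. Payload 5.6 kg.
Tool frame: the origin (TCP) lies on the centre line of the jaws, within the pads' length; the fingertips stand 14 mm ahead of it and the grasp point (between the pads) lies 5 mm behind it; z points along the fingers, y is the line along which they close (so a half turn about z gives the same grasp; the last joint's range is limited). The gripper opens to 85 mm and grips with 20 to 120 N. Pads are 22 mm wide; open, the fingers measure 114 mm over their backs; the gripper's body (76 mm by 85 mm) begins 54 mm behind the grasp point. The pads swing forward as they close: fully open they stand 13 mm farther back than shut.
Start: joints at [-1.148, 0.468, -0.012, 1.603, 0.006, 1.071, -0.056], TCP at [0.292, 0.581, 0.245] pointing down, gripper open.
Joint ranges: [-2.53, 2.53], [-0.31, 2.02], [-1.57, 1.55], [0.28, 2.44], [-1.29, 4.43], [0.15, 1.84], [-2.92, 2.92]. Speed limits (rad/s): [2.57, 2.57, 3.14, 3.14, 3.14, 3.14, 3.14].

## Interface

Orientations are given as a unit quaternion [w, x, y, z].
In Python, from cell import * gives the robot as it stands.
- The arm moves only by the shell command python3 -m crank 'ROWS' [FORCE]. ROWS is JSON, a list that holds one entry, the list of rows, each a list of 7 numbers: the finger opening in cm, from 0 to 8.54, then the shift along the tool's x, y, z in cm, then the turn, a rotation vector about the tool's x, y, z in rad. In form: [[[claw, tx, ty, tz, rx, ry, rz], ...]]. A call has 1 to 20 rows; each row is the pose to reach, as a shift and turn from the pose commanded when the call began, along the tool's axes at that moment; what a row does not reach only later rows make up. A row lasts 1/8 s, in which the tool goes at most 62.5 mm and 10.7 degrees, less where a joint would pass 70% of its speed; a pose out of reach is approached as far as the arm can. A call with a gripper value outside its range is refused whole. The fingers move at their own pace and stop on an object; FORCE is the grip in N (left out, the last holds). Time passes only in rows, so rows that repeat a pose let the fingers close. It gives the time, the measured TCP pose, the force, the opening and the grip force at its end, in the units of the state.
- sense(): the state, without advancing time (a new reading comes with each control period).
- read_camera(name): name is "side" or "top" or "wrist"; returns a dict with "color" (420x560x3 uint8, blue, green, red), "mtx" (3x3 intrinsics, pixels), "rvec" (rotation vector, rad) and "tvec" (3), from world to camera coordinates, as OpenCV has them. Camera axes: x right, y down, z forward; pixel columns grow to the right and rows downward; lengths in m; the calibration is good to about 2 mm. A picture is of the moment at which its call begins. There is no depth.
- close_job(): hands the job in; it is judged then, once.
The state is a dict: "time": time; "q": joint angles; "dq": joint speeds; "effort": joint torques, N m; "ee_pos": TCP position; "tcp_rot": TCP orientation; "wrist_force": force on the tool from outside, world axes, zero at the start; "moment": the same for the moment, N m; "grip_width": opening from 0.0 (shut) to 1.0 (fully open); "grasp_force": force on a finger pad.
Only numpy, scipy, OpenCV 4.12 (cv2) and the standard library are available. Lean on these libraries where they do the work, as an engineer would, in place of code of your own. Each camera call takes 0.05 s, during which the arm holds its last target. There are 200 camera calls.

## Working session

There is one attempt and no reset: what is moved stays moved. The work goes in short steps, Python scripts to look and compute and a shell command to move; the robot and the scene stay as the last step left them, time stands still between calls to the robot, and variables do not carry over. Pictures are saved under pics/ and viewed, at most 10 in all, crops included, and the job is handed in when it is done.

```bash
mkdir -p pics; python3 - <<'E'
from cell import *
import cv2
for n in ["side","top"]:
    r=read_camera(n); cv2.imwrite(f"pics/{n}0.png",cv2.resize(r["color"],None,fx=1.42,fy=1.42,interpolation=cv2.INTER_CUBIC))
    print(n,r["mtx"].tolist(),r["rvec"],r["tvec"])
s=sense();print(s["time"],s["ee_pos"],s["tcp_rot"],s["grip_width"])
E
```

```text
side [[444.07080757451575, 0.0, 282.71308054277944], [0.0, 444.07080757451575, 214.44516383594782], [0.0, 0.0, 1.0]] [ 2.10794343 -0.48322124  0.25041696] [-0.51422423  0.25883539  0.58948159]
top [[408.79762390390675, 0.0, 281.5498988534517], [0.0, 408.79762390390675, 209.20386342412803], [0.0, 0.0, 1.0]] [ 2.11016713 -2.14447324  0.14879353] [0.08098247 0.59350983 0.81427567]
0.1 [0.29179887 0.58028205 0.24442569] [-1.24824739e-04  2.30838188e-01  9.72991815e-01 -8.02392356e-04] 1.00236684303668
```

View pics/top0.png

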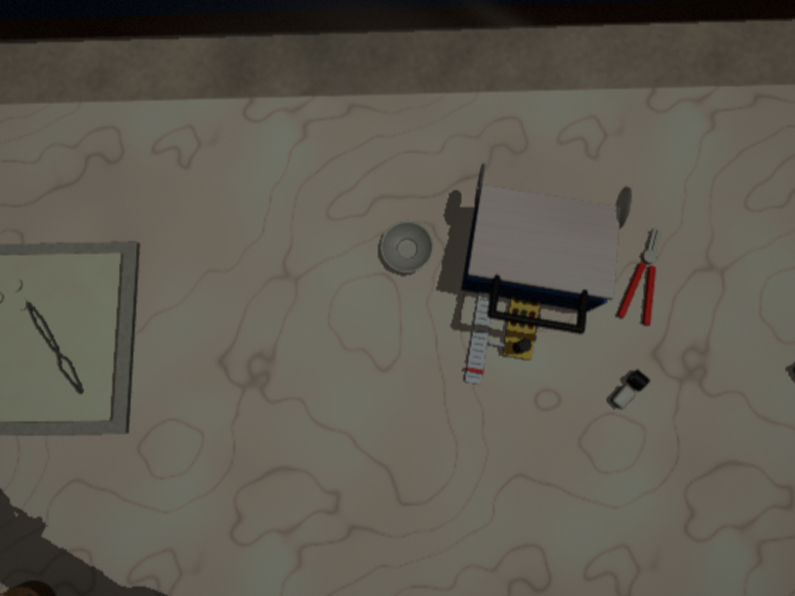

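View pics/side0.png

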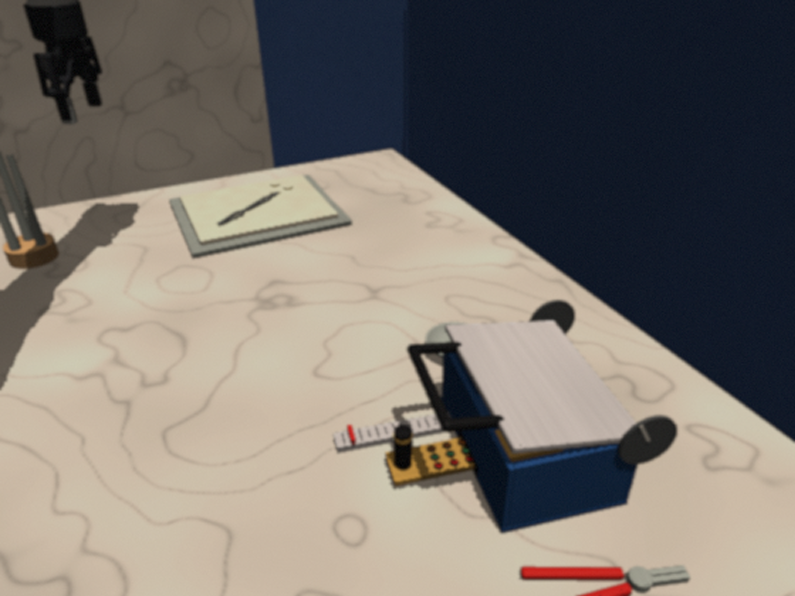

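The top view (scaled 1.42x) shows the case at about (545,240), the bar at (537,322), the post at (520,347) and the red marker at (474,371). In the side view the bar runs (412,350)-(447,422), the post top is at (403,428) and the marker at (351,434). The lid is slightly ajar. Next I enlarge both.

```bash
python3 - <<'E'
import cv2
from cell import *
for n,(x0,y0,w,h) in dict(top=(315,105,140,180/180*175),side=(225,205,260,180)).items():
    h=int(h);c=read_camera(n)["color"][y0:y0+h,x0:x0+w]
    f=3.0 if n=="side" else 3.4
    c=cv2.convertScaleAbs(c,alpha=1.6) if n=="top" else c
    cv2.imwrite(f"pics/{n}1.png",cv2.resize(c,None,fx=f,fy=f,interpolation=cv2.INTER_CUBIC))
E
```

```text
(no output)
```

View pics/top1.png

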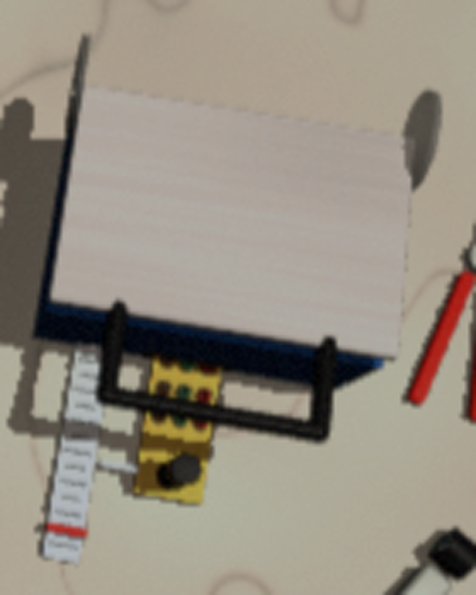

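View pics/side1.png

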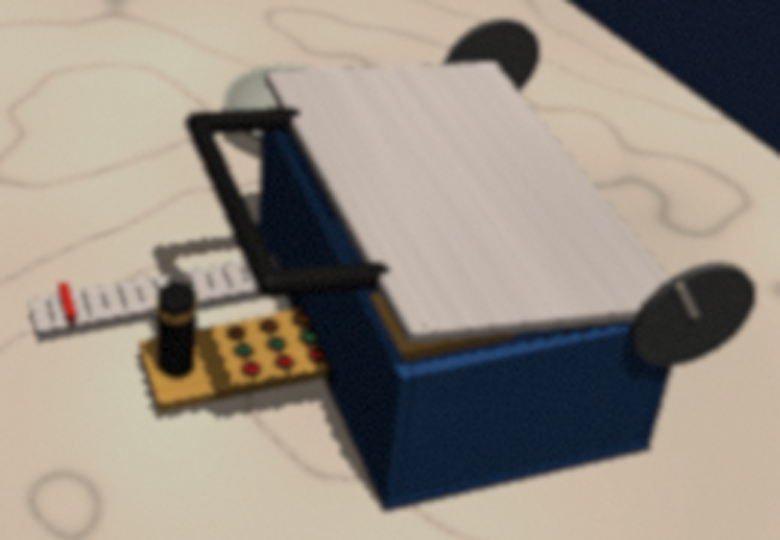

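Crops: in the top one the post top is at (187,468), the marker at (66,531), the rail end corners at (43,556) and (77,562), and the bar corners at (105,397) and (322,435). In the side one the post top is at (178,288), the marker at (67,301), the bar corners at (195,122) and (268,285), and the case corners at (387,508), (648,448) and (403,375). I fit one model to all of these.

```bash
cat > h.py <<'E'
import cv2,numpy as np
from cell import *
from scipy.optimize import least_squares
from scipy.spatial.transform import Rotation as R
def w2c(P,r): return cv2.projectPoints(np.array([P],float),r["rvec"],r["tvec"],r["mtx"],None)[0].ravel()
def world(p,c): # case mm -> world m
    x,y,t=p[:3]; a,b,z=np.array(c)/1000
    return np.array([x+a*np.cos(t)-b*np.sin(t),y+a*np.sin(t)+b*np.cos(t),z])
def lid(r,y,th,n=0): return [70-r*np.cos(th)+n*np.sin(th),y,96+r*np.sin(th)+n*np.cos(th)]
E
python3 - <<'E'
from h import *
cam={n:read_camera(n) for n in("top","side")}
off=dict(top=(315,105,3.4),side=(225,205,3.0))
obs=[("top",(187,468),lambda p:[-145,p[5],66]),("side",(178,288),lambda p:[-145,p[5],66]),
("top",(66,531),lambda p:[p[4],60,18]),("side",(67,301),lambda p:[p[4],60,14]),
("top",(43,556),lambda p:[-210,72,10]),("top",(77,562),lambda p:[-210,48,10]),
("top",(105,397),lambda p:lid(190,60,p[3])),("top",(322,435),lambda p:lid(190,-60,p[3])),
("side",(195,122),lambda p:lid(190,60,p[3])),("side",(268,285),lambda p:lid(190,-60,p[3])),
("side",(387,508),lambda p:[-70,-100,0]),("side",(648,448),lambda p:[70,-100,0]),("side",(403,375),lambda p:[-70,-100,92])]
def res(p):
    o=[]
    for n,uv,f in obs:
        a,b,s=off[n]; o+=list(w2c(world(p,f(p)),cam[n])-[(uv[0]+.5)/s-.5+a,(uv[1]+.5)/s-.5+b])
    return np.array(o)
f=least_squares(res,[.65,-.15,-.1,.1,-190,0],x_scale=[.1,.1,.1,.1,10,10],loss="soft_l1")
p=f.x;print(p.round(4));print(res(p).reshape(-1,2).round(1).tolist())
np.save("p.npy",p)
for n,c in dict(post=[-145,p[5],66],bar=lid(190,0,p[3]),hinge=[70,0,96],bar60=lid(190,0,1.047),marker=[p[4],60,10]).items():print(n,world(p,c).round(4))
E
```

```text
[ 6.632000e-01 -1.341000e-01 -1.898000e-01  1.301000e-01 -1.915035e+02
  7.104000e-01]
[[-0.5, -0.2], [-0.7, 0.9], [0.2, -0.2], [-0.2, 0.1], [-0.3, 0.1], [0.8, 0.3], [0.2, -0.6], [-1.0, -1.0], [0.3, 0.6], [0.3, -0.3], [-0.7, 0.5], [0.4, -0.3], [-0.5, -0.1]]
post [ 0.521  -0.1061  0.066 ]
bar [ 0.547  -0.1118  0.1206]
hinge [ 0.732  -0.1473  0.096 ]
bar60 [ 0.6386 -0.1294  0.2605]
marker [ 0.4865 -0.0391  0.01  ]
```

```bash
cat >> h.py <<'E'
def shift(P,yaw):
    "shift cm and turn to bring TCP to P, pointing down, tool y at angle yaw"
    s=sense();q=s["tcp_rot"];A=R.from_quat([q[1],q[2],q[3],q[0]])
    c,n=np.cos(yaw),np.sin(yaw)
    T=R.from_matrix(np.array([[-n,c,0],[c,n,0],[0,0,-1]]).T.T)
    T=R.from_matrix(np.column_stack([np.cross([c,n,0],[0,0,-1]),[c,n,0],[0,0,-1]]))
    print("t",s["time"],"shift",(A.inv().apply(np.array(P)-s["ee_pos"])*100).round(2),"turn",(A.inv()*T).as_rotvec().round(3))
E
python3 - <<'E'
from h import *
p=np.load("p.npy");b=world(p,lid(190,0,p[3]));b[2]=.2;shift(b,p[2])
E
```

```text
t 0.3 shift [-53.89 -50.4    4.53] turn [-0.     0.     1.295]
```

```bash
python3 -m crank '[[[4,-2,-2,0,0,0,0.05],[4,-5,-5,0,0,0,0.15],[4,-9,-8,0,0,0,0.25],[4,-13,-12,0,0,0,0.35],[4,-17,-16,0,0,0,0.45],[4,-21,-20,0,0,0,0.55],[4,-25,-24,0.5,0,0,0.65],[4,-29,-27,1,0,0,0.75],[4,-33,-31,1.5,0,0,0.85],[4,-37,-35,2,0,0,0.95],[4,-41,-38.5,2.5,0,0,1.05],[4,-45,-42,3,0,0,1.15],[4,-48.5,-45.5,3.5,0,0,1.22],[4,-51.5,-48,4,0,0,1.27],[4,-53.2,-49.8,4.4,0,0,1.29],[4,-53.9,-50.4,4.5,0,0,1.295],[4,-53.9,-50.4,4.5,0,0,1.295],[4,-53.9,-50.4,4.5,0,0,1.295]]]' 40
python3 - <<'E'
from h import *
p=np.load("p.npy");b=world(p,lid(190,0,p[3]));b[2]-=.005;shift(b,p[2])
a=read_camera("wrist")["color"];t=read_camera("side")["color"]
cv2.imwrite("pics/w2.png",np.hstack([cv2.resize(a,(400,300)),cv2.resize(t[120:360,180:500],(400,300))]))
E
```

```text
time: 2.55
ee_pos: [0.5471, -0.1102, 0.2004]
tcp_rot: [-0.0, 0.77, 0.638, 0.0]
wrist_force: [0.1, -1.2, -0.6]
grip_width: 0.474
grasp_force: 0.0
t 2.55 shift [-0.16  0.02  8.47] turn [-0.    -0.001  0.002]
```

View pics/w2.png

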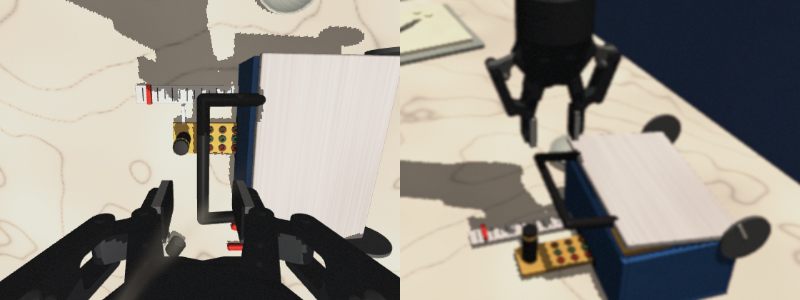

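The bar (x about 203 in the left picture) lies midway between the pads (165 and 240), so I descend and grip.

```bash
python3 -m crank '[[[4,-0.1,0,2,0,0,0],[4,-0.1,0,4.5,0,0,0],[4,-0.1,0,6.5,0,0,0],[4,-0.1,0,8,0,0,0],[4,-0.1,0,8.5,0,0,0],[4,-0.1,0,8.5,0,0,0],[0.8,-0.1,0,8.5,0,0,0],[0.8,-0.1,0,8.5,0,0,0],[0.8,-0.1,0,8.5,0,0,0],[0.8,-0.1,0,8.5,0,0,0],[0.8,-0.1,0,8.5,0,0,0]]]' 40
python3 - <<'E'
from h import *
p=np.load("p.npy");s=sense();print(s["wrist_force"],s["moment"])
# arc from the current TCP, hinge fixed; tool vertical
h=world(p,[70,0,96]);d=s["ee_pos"]+[0,0,.005]-h;r=np.hypot(np.hypot(d[0],d[1]),d[2]);t0=np.arctan2(d[2],np.hypot(d[0],d[1]));print(r,t0)
for t in np.linspace(t0,1.07,17)[1:]: print(round(t,2),(100*r*(np.cos(t0)-np.cos(t))).round(1),(100*r*(np.sin(t0)-np.sin(t))).round(1))
E
```

```text
time: 4.03
ee_pos: [0.5469, -0.1126, 0.1154]
tcp_rot: [-0.0, 0.771, 0.637, 0.0]
wrist_force: [-1.5, 0.1, 2.2]
grip_width: 0.123
grasp_force: 39.0
[-1.4600351   0.05967831  2.15642573] [0.10531295 0.34357455 0.00244663]
0.18986379594210753 0.12892460435451075
0.19 0.2 -1.1
0.25 0.4 -2.2
0.31 0.7 -3.3
0.36 1.1 -4.3
0.42 1.5 -5.4
0.48 2.0 -6.4
0.54 2.6 -7.3
0.6 3.2 -8.3
0.66 3.8 -9.2
0.72 4.5 -10.0
0.78 5.3 -10.9
0.83 6.1 -11.6
0.89 6.9 -12.4
0.95 7.8 -13.0
1.01 8.7 -13.6
1.07 9.7 -14.2
```

```bash
python3 -m crank '[[[0.8,0,0.1,-0.5,0,0,0],[0.8,0,0.2,-1.1,0,0,0],[0.8,0,0.4,-2.2,0,0,0],[0.8,0,0.7,-3.3,0,0,0],[0.8,0,1.1,-4.3,0,0,0],[0.8,0,1.5,-5.4,0,0,0],[0.8,0,2,-6.4,0,0,0],[0.8,0,2.6,-7.3,0,0,0],[0.8,0,3.2,-8.3,0,0,0],[0.8,0,3.8,-9.2,0,0,0],[0.8,0,4.5,-10,0,0,0],[0.8,0,5.3,-10.9,0,0,0],[0.8,0,6.1,-11.6,0,0,0],[0.8,0,6.9,-12.4,0,0,0],[0.8,0,7.8,-13,0,0,0],[0.8,0,8.7,-13.6,0,0,0],[0.8,0,9.4,-14,0,0,0],[0.8,0,9.4,-14,0,0,0],[0.8,0,9.4,-14,0,0,0]]]'
python3 - <<'E'
from h import *
p=np.load("p.npy");shift(world(p,lid(190,0,1.047))-[0,0,.005],p[2])
t=read_camera("side")["color"]
cv2.imwrite("pics/s3.png",cv2.resize(t[90:390,200:500],(600,600),interpolation=cv2.INTER_CUBIC))
E
```

```text
time: 6.4
ee_pos: [0.6386, -0.1305, 0.2589]
tcp_rot: [-0.001, 0.771, 0.637, 0.0]
wrist_force: [-11.0, 3.4, 12.6]
grip_width: 0.118
grasp_force: 40.5
t 6.4 shift [ 0.1  -0.01  0.34] turn [-0.001 -0.002 -0.   ]
```

View pics/s3.png

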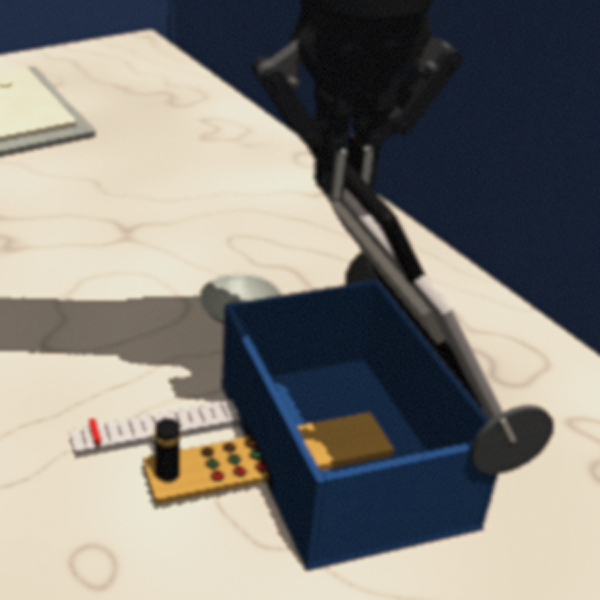

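The lid stands near 60 degrees, with its edge in line with the white tick at (510,430). I release it, rise, move out in front and then measure the lid angle.

```bash
python3 -m crank '[[[2,0,0,0,0,0,0],[3,0,0,0,0,0,0],[4,0,0,0,0,0,0],[4,0,0,0,0,0,0],[4,0,0,-1,0,0,0],[4,0,0,-3,0,0,0],[4,0,0,-5,0,0,0],[4,0,0,-6,0,0,0],[4,0,-1,-6.5,0,0,0],[4,0,-4,-6.5,0,0,0],[4,0,-7,-6.5,0,0,0],[4,0,-10,-6.5,0,0,0],[4,0,-12,-6.5,0,0,0],[4,0,-12,-6.5,0,0,0]]]'
python3 - <<'E'
from h import *
p=np.load("p.npy");P=world(p,[-145,p[5],40]);shift(P,p[2])
T=read_camera("top")["color"];t=read_camera("side")["color"]
cv2.imwrite("pics/s4.png",np.hstack([cv2.resize(t[150:330,290:450],(533,600),interpolation=cv2.INTER_CUBIC),cv2.resize(T[110:290,310:390],(266,600),interpolation=cv2.INTER_CUBIC)]))
for th in(.95,1.0,1.047,1.1):
  for y in (60,-60):
    u=w2c(world(p,lid(190,y,th)),read_camera("side")); print(th,y,((u-[290,150])*3.333).round(0))
E
```

```text
time: 8.2
ee_pos: [0.5199, -0.1074, 0.3204]
tcp_rot: [-0.001, 0.771, 0.637, 0.0]
wrist_force: [0.5, 0.3, -0.0]
grip_width: 0.468
grasp_force: 0.0
t 8.2 shift [ 0.11  0.09 28.04] turn [-0.    -0.001 -0.   ]
0.95 60 [177.  46.]
0.95 -60 [299. 193.]
1.0 60 [196.  33.]
1.0 -60 [321. 177.]
1.047 60 [213.  21.]
1.047 -60 [343. 163.]
1.1 60 [234.   8.]
1.1 -60 [367. 148.]
```

View pics/s4.png

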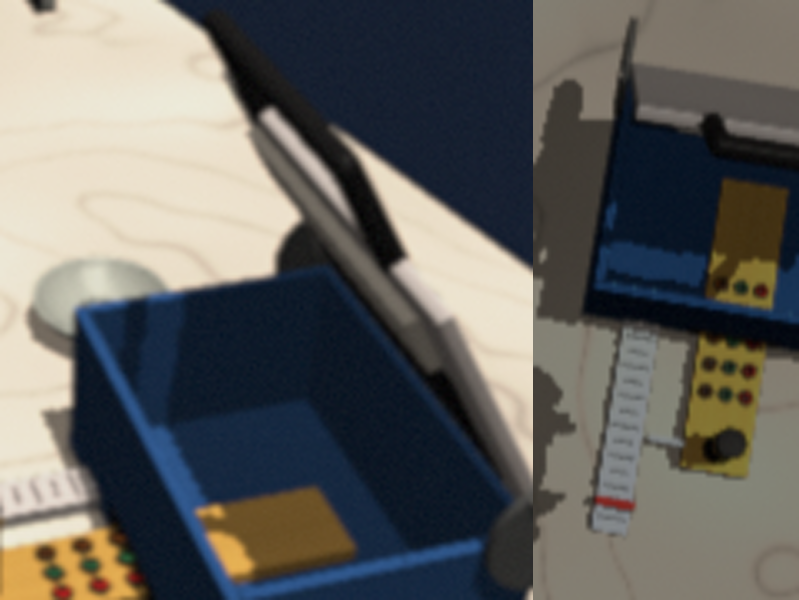

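The bar corners at (213,22) and (345,160) match the 1.047 rad prediction almost exactly, so the lid is at 60 degrees. Now down to the post, then grip.

```bash
python3 -m crank '[[[4,0.1,0.1,3,0,0,0],[4,0.1,0.1,7,0,0,0],[4,0.1,0.1,11,0,0,0],[4,0.1,0.1,15,0,0,0],[4,0.1,0.1,19,0,0,0],[4,0.1,0.1,22,0,0,0],[4,0.1,0.1,24,0,0,0],[4,0.1,0.1,26,0,0,0],[4,0.1,0.1,27.5,0,0,0],[4,0.1,0.1,28,0,0,0],[4,0.1,0.1,28,0,0,0],[1.5,0.1,0.1,28,0,0,0],[1.5,0.1,0.1,28,0,0,0],[1.5,0.1,0.1,28,0,0,0],[1.5,0.1,0.1,28,0,0,0]]]' 60
python3 - <<'E'
from h import *
p=np.load("p.npy");print(sense()["wrist_force"]);shift(world(p,[p[4],p[5],40]),p[2])
E
```

```text
time: 10.58
ee_pos: [0.5209, -0.1066, 0.0409]
tcp_rot: [-0.002, 0.771, 0.637, -0.001]
wrist_force: [-6.0, 1.3, 5.8]
grip_width: 0.223
grasp_force: 58.3
[-6.00423724  1.31481262  5.7728552 ]
t 10.575 shift [ 0.05 -4.66  0.11] turn [-0.003 -0.001 -0.   ]
```

```bash
python3 -m crank '[[[1.5,0,-0.4,0,0,0,0],[1.5,0,-1,0,0,0,0],[1.5,0,-1.6,0,0,0,0],[1.5,0,-2.2,0,0,0,0],[1.5,0,-2.8,0,0,0,0],[1.5,0,-3.4,0,0,0,0],[1.5,0,-4,0,0,0,0],[1.5,0,-4.4,0,0,0,0],[1.5,0,-4.6,0,0,0,0],[1.5,0,-4.6,0,0,0,0],[1.5,0,-4.6,0,0,0,0]]]' 60
python3 - <<'E'
from h import *
p=np.load("p.npy");print(sense()["wrist_force"]);shift(world(p,[p[4],p[5],40]),p[2])
out=[]
for n,(x0,y0) in dict(top=(312,225),side=(225,270)).items():
    r=read_camera(n);c=r["color"][y0:y0+80,x0:x0+53];out.append(cv2.resize(cv2.convertScaleAbs(c,alpha=1.5 if n=="top" else 1),(397,600),interpolation=cv2.INTER_CUBIC))
    for m,P in dict(marker=[p[4],48,10],pointer=[p[4],45,13]).items():print(n,m,((w2c(world(p,P),r)-[x0,y0])*7.5).round())
cv2.imwrite("pics/f5.png",np.hstack(out))
E
```

```text
time: 11.95
ee_pos: [0.4792, -0.0985, 0.0409]
tcp_rot: [0.002, 0.771, 0.637, 0.001]
wrist_force: [7.9, -0.9, -0.8]
grip_width: 0.221
grasp_force: 59.1
[ 7.85076979 -0.93369031 -0.77556117]
t 11.95 shift [ 0.04 -0.41  0.09] turn [ 0.004  0.    -0.   ]
top marker [205. 275.]
top pointer [217. 277.]
side marker [175. 315.]
side pointer [177. 315.]
```

View pics/f5.png

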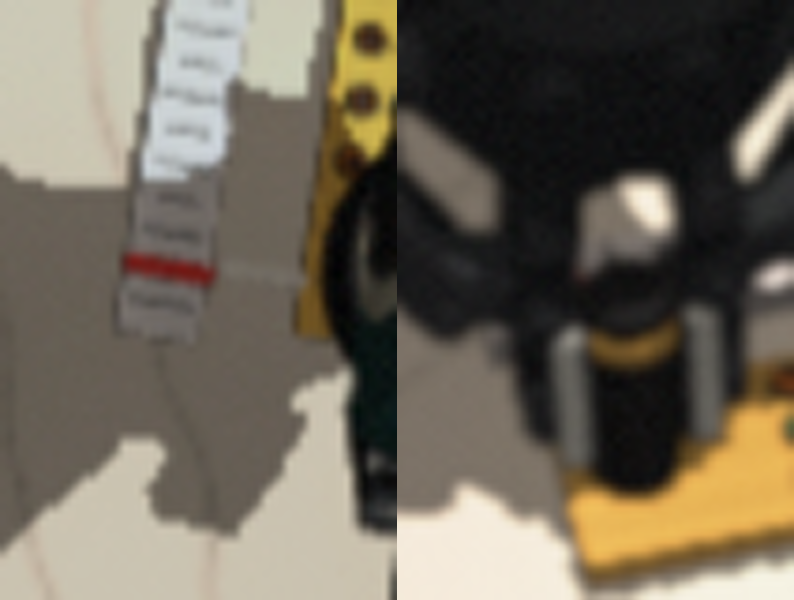

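The pointer in the top picture runs (222,270)-(305,282) and the marker (123,266)-(213,275). The pointer looks 1-3 mm short because the arm gave way a little under the spring. I measure the gap from the pixels.

```bash
cat > m.py <<'E'
from h import *
p=np.load("p.npy")
r=read_camera("top");c=cv2.resize(r["color"],None,fx=8,fy=8,interpolation=cv2.INTER_CUBIC).astype(float)
def uv(P): return (w2c(world(p,P),r)+.5)*8-.5
# profiles along case x, at fixed case y and height
def prof(f,ys,z,a,b):
    xs=np.arange(a,b,.25);v=np.zeros(len(xs))
    for y in ys:
        for i,x in enumerate(xs):
            u=uv([x,y,z]).round().astype(int);v[i]+=f(c[u[1],u[0]])
    v-=np.linspace(np.median(v[:12]),np.median(v[-12:]),len(v));k=v.argmax()
    w=np.clip(v-v[k]*.3,0,None)*(abs(xs-xs[k])<7);return (w@xs/w.sum()).round(2),v[k].round(0)
print("marker",prof(lambda q:q[2]-q[1],(52,56,60,64,68),18,p[4]-12,p[4]+12))
for z in(10,13,16):print("pointer",z,prof(lambda q:q.sum(),(29,32,35,38,41),z,p[4]-9,p[4]+14))
E
python3 m.py
```

```text
marker (np.float64(-191.08), np.float64(269.0))
pointer 10 (np.float64(-187.23), np.float64(113.0))
pointer 13 (np.float64(-187.37), np.float64(114.0))
pointer 16 (np.float64(-187.6), np.float64(114.0))
```

```bash
python3 -m crank '[[[1.5,0,-0.2,0,0,0,0],[1.5,0,-0.4,0,0,0,0],[1.5,0,-0.4,0,0,0,0],[1.5,0,-0.4,0,0,0,0],[1.5,0,-0.4,0,0,0,0]]]' 60
python3 m.py; python3 - <<'E'
from h import *
shift(world(p:=np.load("p.npy"),[p[4],p[5],40]),p[2])
E
```

```text
time: 12.72
ee_pos: [0.4755, -0.0978, 0.0409]
tcp_rot: [0.002, 0.771, 0.637, 0.001]
wrist_force: [7.9, 0.2, -1.2]
grip_width: 0.219
grasp_force: 59.1
marker (np.float64(-191.08), np.float64(261.0))
pointer 10 (np.float64(-191.18), np.float64(120.0))
pointer 13 (np.float64(-191.3), np.float64(115.0))
pointer 16 (np.float64(-191.49), np.float64(113.0))
t 12.775 shift [ 0.04 -0.03  0.09] turn [ 0.005  0.    -0.   ]
```

```bash
python3 - <<'E'
from h import *
cv2.imwrite("pics/s6.png",cv2.resize(read_camera("side")["color"][150:330,290:450],(533,600),interpolation=cv2.INTER_CUBIC))
E
```

```text
(no output)
```

View pics/s6.png

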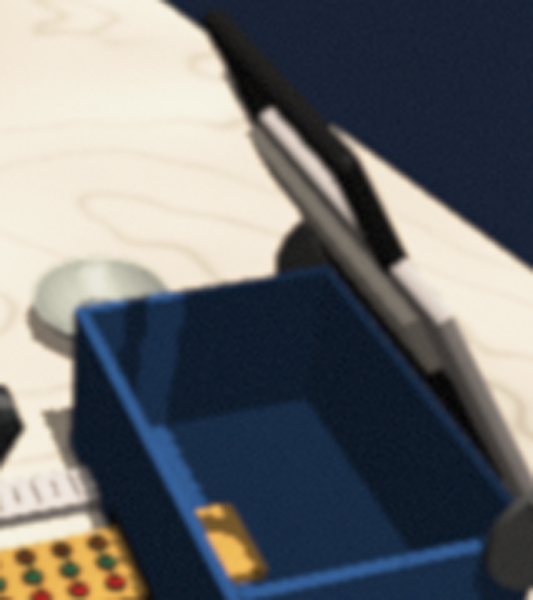

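The lid has not moved, with the bar corners still at (213,22) and (345,160), and the slide is out. I hand in.

```bash
python3 -c "
from cell import *
print(close_job())"
```

```text
the job is handed in; nothing more can be done
None
```

The job is handed in at about 13 s: the lid stands at about 60 degrees, the gripper is holding the slide with its pointer within about 0.5 mm of the red marker by camera measurement, and the arm stayed clear of the dish, loupe and pliers (no separate check afterwards on the loupe or pliers).

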